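# Push the jammed plug out of the film core

## Robot

A 6-joint arm with a two-finger parallel gripper is mounted at the origin on the work surface. World frame = base frame: x ahead of the robot, y to its left, z up, the work surface at z = 0. Lengths are in mm, angles in rad, forces in N, time in s.
With the tool pointing down it reaches from about 350 to 975 mm from the base axis. Payload 7.1 kg.
Tool frame: the origin (TCP) lies on the centre line of the jaws, within the pads' length; the fingertips stand 8 mm ahead of it and the grasp point (between the pads) lies 11 mm behind it; z points along the fingers, x is the direction in which the jaws open and shut, and the axes are right-handed (so a half turn about z gives the same grasp; the last joint's range is limited). The gripper opens to 88 mm and grips with 3 to 60 N. Pads are 20 mm wide; open, the fingers measure 115 mm over their backs; the gripper's body (75 mm by 178 mm) begins 61 mm behind the grasp point.
Start: joints at [1.242, 0.423, 1.63, -0, 1.089, -0.019], TCP at [190.511, 595.24, 230.675] pointing down, gripper open.
Joint ranges: [-3, 3], [-0.9, 2.11], [0.09, 2.58], [-1.31, 4.45], [0.11, 2.69], [-2.54, 2.54]. Speed limits (rad/s): [2.39, 2.39, 3.01, 3.14, 3.14, 3.14].

## Interface

Orientations are given as a 3x3 rotation matrix whose columns are the frame's x, y, z axes.
In Python, from plant import get_obs, get_image, camera_params, close_job gives the robot as it stands.
- The arm moves only by the tool servo_tool, never from a script. Its argument "plan" is a list of rows, each an object of numbers: "dx", "dy", "dz": the shift along the tool's x, y, z in m; "wx", "wy", "wz": the turn, a rotation vector about the tool's x, y, z in degrees. In form: [{"dx": .., "dy": .., "dz": .., "wx": .., "wy": .., "wz": ..}, ...]. A call has 1 to 8 rows; each row shifts and turns the commanded pose from where the row before left it, along the tool's axes as they then stand; what a row does not reach is not made up. A row lasts 1/12 s, in which the tool goes at most 41.7 mm and 7.16 degrees, less where a joint would pass 70% of its speed; a pose out of reach is approached as far as the arm can. A call with a gripper value outside its range is refused whole. "hand" is the closure, from 0 (fully open) to 1 (shut), set as the call begins (left out, the last holds). The fingers move at their own pace and stop on an object; the grip force is fixed at half the most. Time passes only in rows, so rows that do not move let the fingers close. It gives the time, the measured TCP pose, the force and the opening at its end, in the units of the state.
- get_obs(): the state, without advancing time (a new reading comes with each control period).
- get_image(name): name is "scene" or "top" or "wrist"; returns the picture (384x512x3 uint8, red, green, blue); there is no depth.
- camera_params(name): a dict with "fx", "fy", "cx", "cy" (pixels), "distortion" ([k1, k2, p1, p2, k3] as OpenCV has them; the pictures are not rectified), "rvec" (rotation vector, rad) and "tvec" (3), from world to camera coordinates, as OpenCV has them; the wrist camera has in their place "tool_from_camera" (4x4, takes a point from camera to tool coordinates, whose origin is the TCP and whose axes are the tool frame's). Camera axes: x right, y down, z forward; pixel columns grow to the right and rows downward; lengths in mm; the calibration is good to about 2 mm. A picture is of the moment at which its call begins: read the wrist's pose just before it. camera_params takes no time and is no camera call.
- close_job(): hands the job in, once; it reports no verdict.
The state is a dict: "time_s": time; "qpos": joint angles; "joint_vel": joint speeds; "joint_efforts": joint torques, N m; "eef_pos": TCP position; "tcp_rot": TCP orientation; "wrist_force": force on the tool from outside, world axes, zero at the start; "torque": the same for the moment, N m; "gripper_width": opening from 0.0 (shut) to 1.0 (fully open).
Only numpy, scipy, OpenCV 4.12 (cv2) and the standard library are available. Lean on these libraries where they do the work, as an engineer would, in place of code of your own. Each camera call takes 0.05 s, during which the arm holds its last target. There are 200 camera calls.

## Task

An empty film core is clamped aslant in the bench vice with a plug jammed inside it. Put the empty grey parts bin that stands loose on the bench under the core's low end, then take the wooden dowel from the tool mat and push the plug down through the core with it, so that the plug drops out of the low end straight into the bin and never lands on the bench. Stand the dowel back upright on the tool mat, and leave the other things on the bench where they are.

Things in the scene. Friction and masses are not known exactly. Their poses are not given: they have to be found in the camera images.
- vice: Blue bench vice, fixed to the bench, 200 mm high; jaws 100 mm wide, open 62 mm. Origin at bench level under the middle of the jaw gap. x points from the screw handle (nearest the robot, reaching 215 mm to -x at 55 to 135 mm height) to the fixed jaw and anvil (145 mm to +x); y runs along the jaws (50 mm either way), z up.
- core: Brown cardboard tube, 130 mm long, 62 mm outside, 50 mm bore, open at both ends, held fast between the jaws. It leans 40 degrees from vertical, its mouth up towards the vice's -y and its low end down towards the vice's +y. Origin at the centre of its low end (77 mm along the vice's y, 125 mm above the bench); z runs up along the bore to the mouth at z = 130 mm; x is the vice's x.
- core_mouth (a point): Centre of the core's upper mouth, 225 mm above the bench, where the dowel goes in.
- core_low_end (a point): Centre of the core's low end, 125 mm above the bench; the lowest point of its rim is 105 mm above the bench. A plug that comes out drops within about 20 to 110 mm beyond this point, measured level along the vice's +y.
- plug: Hard black plastic cylinder, 46 mm diameter, 60 mm long, 80 g, jammed in the core with its upper face 28 to 48 mm inside the mouth. Origin at the centre of its lower face, z along it towards its upper face. Pushing it takes about 7 to 18 N along the core; it comes free and slides out by itself once its upper face is 85 to 90 mm inside the mouth.
- dowel: Plain round beech dowel, 36 mm diameter, 190 mm long, 100 to 190 g, standing upright on the tool mat at the start. Origin at the centre of its foot, z along it to the top.
- dowel_foot (a point): Centre of the dowel's foot face.
- tool_mat: Black rubber mat on the bench, fixed, 220 mm (x) by 160 mm (y), 4 mm thick. Origin at the centre of its underside. The mallet lies along its -y edge, the dowel stands in its +y half.
- bin: Empty loose open parts bin of grey plastic, 120 mm (x) by 170 mm (y), 45 mm high, walls 5 mm with a rolled rim 10 mm thick and 12 mm high round the top (125 by 175 mm over the rim, its middle 57.5 and 82.5 mm from the centre), floor 5 mm thick, 240 to 390 g; light enough to slide along the bench by its rim. The only loose bin; the row of stock bins at the far edge is fixed. Origin at the centre of its underside.
- mallet: Bystander: mallet with a wooden handle, 200 mm long, 45 mm high, lying on the tool mat. Origin under the middle of its length.
- film_roll: Bystander: full roll of white stretch film, 84 mm diameter, 120 mm high, standing. Origin at its underside.
- spare_core: Bystander: empty cardboard core like the clamped one, 62 mm diameter, 130 mm high, standing on the bench. Origin at its underside.
- tape_roll: Bystander: roll of brown packing tape lying flat, 96 mm diameter, 50 mm high. Origin at its underside.
- spray_bottle: Bystander: red spray bottle, 72 mm diameter, 213 mm high. Origin at its underside.
- cutter: Bystander: yellow box cutter, 110 mm long, 24 mm wide, 16 mm high, lying on the bench. Origin at its underside.
There are look-alikes about, which are no part of the job. There is more than one size of the dowel; the one meant has the size given above.

How it is judged:
By the outcome, as a careful person would: the job done as asked, in the order asked, and still so for the second after the job is handed in, with the robot touching nothing.
It also fails if it takes over 70 s, if anything falls off the work surface, if the arm or the gripper's body presses on something with over 40 N, if the wrist force passes 120 N, or if a joint passes its speed limit or range.

## Working session

There is one attempt and no reset: what is moved stays moved. The work goes in short steps, Python scripts to look and compute and a tool call to move; the robot and the scene stay as the last step left them, time stands still between calls to the robot, and variables do not carry over. Pictures are saved under pics/ and viewed, about 8 in all and at most 12, crops included, and the job is handed in when it is done.

Besides the shell and the picture viewer there is one more tool, called after ">>>" as name(argument=value, ...) on one line, values as JSON. servo_tool: Moves the arm, as the interface text tells. Its arguments: {"type":"object","properties":{"plan":{"type":"array","items":{"type":"object","properties":{"dx":{"type":"number"},"dy":{"type":"number"},"dz":{"type":"number"},"wx":{"type":"number"},"wy":{"type":"number"},"wz":{"type":"number"}}}},"hand":{"type":"number"}},"required":["plan"]}

```bash
mkdir -p pics; ls; cat > h.py <<'E'
import numpy as np, cv2
from plant import get_obs,get_image,camera_params
def shot(n,f):
    o=get_obs(); im=get_image(n); cv2.imwrite(f'pics/{f}.png',im[:,:,::-1]); np.save(f'pics/{f}.npy',np.hstack([np.array(o['tcp_rot']).reshape(3,3),np.array(o['eef_pos']).reshape(3,1)])); return im
def cam(n,T=None):
    p=camera_params(n);K=np.array([[p['fx'],0,p['cx']],[0,p['fy'],p['cy']],[0,0,1]]);d=np.array(p['distortion'])
    if n=='wrist':
        M=np.vstack([T,[0,0,0,1]])@np.array(p['tool_from_camera']); R=M[:3,:3].T; t=-R@M[:3,3]
    else: R=cv2.Rodrigues(np.array(p['rvec'],float))[0]; t=np.array(p['tvec'],float).ravel()
    return K,d,R,t
def px2w(c,uv,z):
    K,d,R,t=c; n=cv2.undistortPoints(np.array([[uv]],float),K,d)[0,0]; r=R.T@np.array([n[0],n[1],1]); o=-R.T@t
    return o+r*(z-o[2])/r[2]
def w2px(c,P):
    K,d,R,t=c; return cv2.projectPoints(np.array(P,float).reshape(-1,3),cv2.Rodrigues(R)[0],t,K,d)[0][:,0]
E
python3 - <<'E'
from h import *
a=shot('top','top0');b=shot('scene','sc0')
cv2.imwrite('pics/top0b.png',cv2.resize(a[:,:,::-1],(800,600),interpolation=cv2.INTER_CUBIC))
cv2.imwrite('pics/sc0b.png',cv2.resize(b[:,:,::-1],(800,600),interpolation=cv2.INTER_CUBIC))
for n in('top','scene'):
    c=cam(n);print(n,-c[2].T@c[3],c[0][0,0])
print(get_obs())
E
```

```text
pics
top [ 479.93327824  -44.36680209 1392.35805558] 388.38177209262216
scene [1086.97108785 -280.5149007  1153.25214997] 381.8402297342046
{'time_s': 0.1, 'qpos': array([ 1.24205464e+00,  4.23744026e-01,  1.63059368e+00,  5.61849388e-06,
        1.08859628e+00, -1.89995868e-02]), 'joint_vel': array([ 1.22749519e-04,  9.16444780e-05, -1.55502902e-03,  9.21801996e-04,
       -2.76256239e-03,  1.42843213e-04]), 'joint_efforts': array([-7.42397278e-04, -5.45613885e+01, -2.74325806e+01,  6.44512614e-02,
        1.88557827e-02, -5.80627147e-05]), 'eef_pos': array([190.32670942, 594.81087308, 229.99997177]), 'tcp_rot': array([[ 3.04815210e-01,  9.52411411e-01, -4.37764811e-04],
       [ 9.52410568e-01, -3.04815523e-01, -1.26789958e-03],
       [-1.34099953e-03, -3.04567574e-05, -9.99999100e-01]]), 'wrist_force': array([ 0.76844518,  0.01773838, -0.03374869]), 'torque': array([-0.02100402,  0.02863178, -0.04548966]), 'gripper_width': 1.000119010803481}
```

View pics/top0b.png

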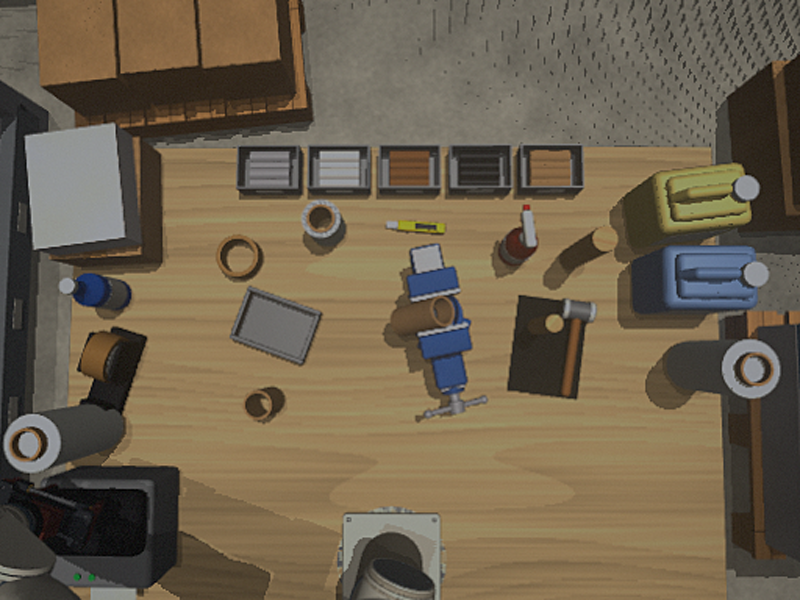

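View pics/sc0b.png

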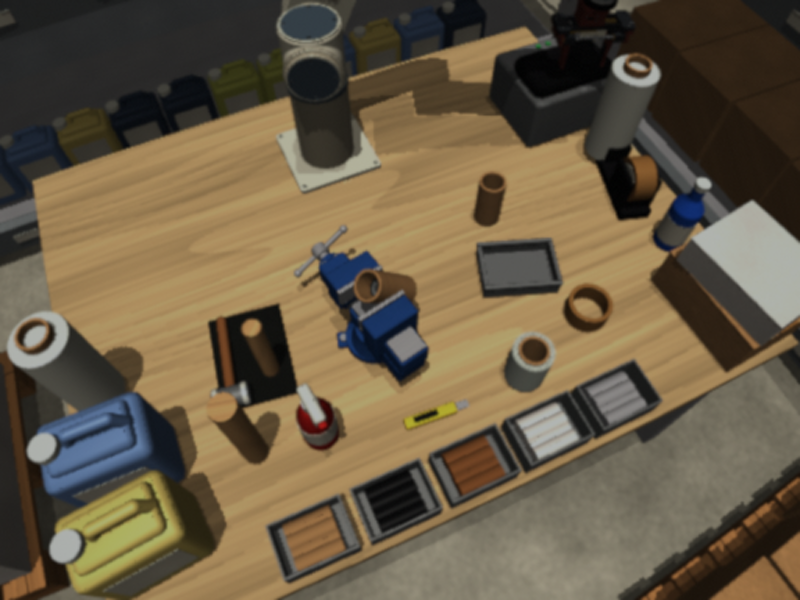

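Top view: the grey bin is at (277,325), the vice at (440,320) with the core mouth at (440,313), and the mat at (548,347). There are two dowels: one on the mat (top at 554,323) and one off the mat near the spray bottle (top at 604,238). The mat dowel fits "standing on the tool mat"; I'll check its size in an enlarged crop.

```bash
python3 - <<'E'
from h import *
a=cv2.imread('pics/top0.png');b=cv2.imread('pics/sc0.png')
# combined: crop of top [144:400,144:272] x3.125 
cv2.imwrite('pics/c1.png',cv2.resize(a[144:272,144:400],(800,400),interpolation=cv2.INTER_CUBIC))
cv2.imwrite('pics/c2.png',cv2.resize(b[140:300,125:285],(800,800),interpolation=cv2.INTER_CUBIC)[:600])
E
```

```text
(no output)
```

View pics/c1.png

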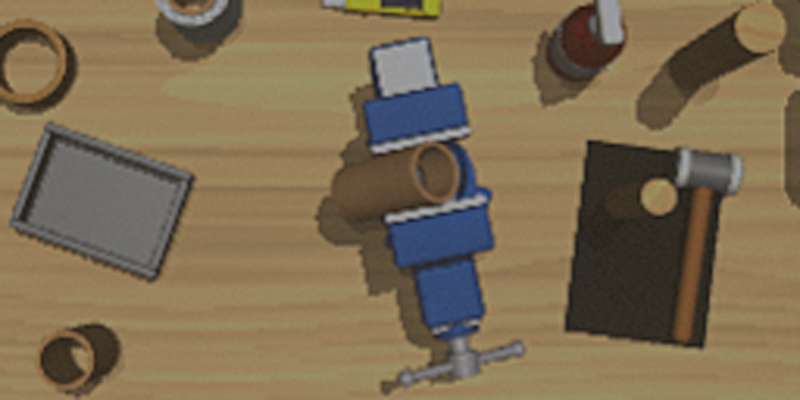

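View pics/c2.png

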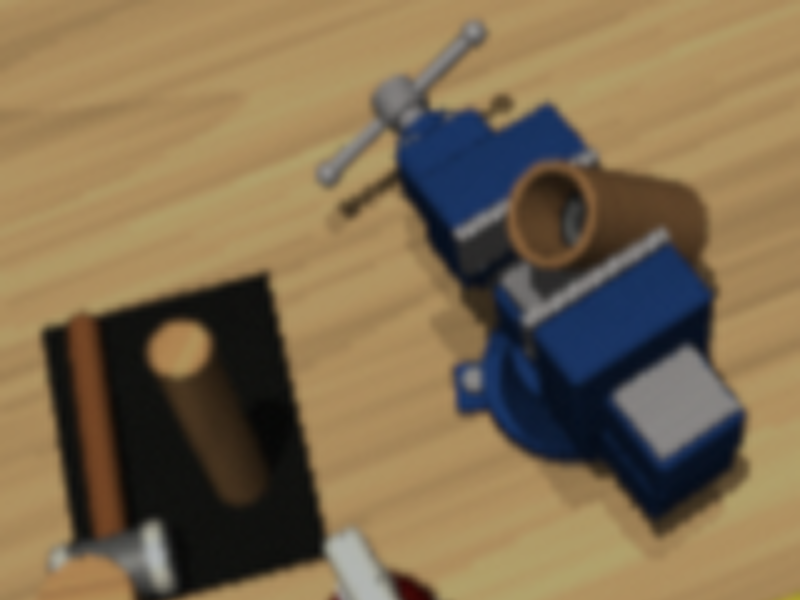

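```bash
python3 - <<'E'
from h import *
t=cam('top');s=cam('scene')
T=lambda x,y,z:px2w(t,(144+(x+.5)/3.125-.5,144+(y+.5)/3.125-.5),z)
S=lambda x,y,z:px2w(s,(125+(x+.5)/5-.5,140+(y+.5)/5-.5),z)
np.set_printoptions(precision=1,suppress=True)
B=np.array([T(x,y,45) for x,y in[(48,124),(192,177),(157,279),(13,225)]]);print('bin',B,B.mean(0),[np.linalg.norm(B[i]-B[i-1]) for i in range(4)],np.degrees(np.arctan2(*(B[0]-B[3])[[1,0]])),np.degrees(np.arctan2(*(B[1]-B[2])[[1,0]])))
print('mat',[T(x,y,4) for x,y in[(588,141),(704,347),(567,330)]],[S(x,y,4) for x,y in [(267,275),(323,558),(42,330)]])
print('dowel top',T(658,196,194),'diam',np.linalg.norm(T(641,196,194)-T(676,196,194)),'S',S(180,349,194),np.linalg.norm(S(147,349,194)-S(213,349,194)),'foot S',S(240,488,4), T(607,201,4))
print('mouth',T(437,172,225),S(553,214,225))
print('jaws',[T(x,y,200) for x,y in[(372,150),(468,130),(387,220),(487,198)]])
print('anvil',T(405,68,200), 'handle',T(462,365,95))
print('big dowel diam at z190',np.linalg.norm(T(735,27,190)-T(785,27,190)))
E
```

```text
bin [[615.  320.9  45. ]
 [555.7 158.2  45. ]
 [442.5 195.8  45. ]
 [501.9 357.8  45. ]] [528.8 258.2  45. ] [np.float64(119.02064595940288), np.float64(173.13033650936057), np.float64(119.32943977484683), np.float64(172.56450402648076)] -18.079671142233916 -18.35668092710334
mat [array([ 599.8, -289.8,    4. ]), array([ 365.8, -418.4,    4. ]), array([ 384.8, -263.5,    4. ])] [array([ 387. , -262.8,    4. ]), array([ 599.7, -296.5,    4. ]), array([ 363.9, -419. ,    4. ])]
dowel top [ 529.1 -324.6  194. ] diam 34.496994309798225 S [ 528.1 -326.5  194. ] 37.95061221113394 foot S [ 531.6 -330.1    4. ] [ 531.1 -310.7    4. ]
mouth [ 550.7 -105.2  225. ] [ 551.1 -104.5  225. ]
jaws [array([573.8, -42.6, 200. ]), array([ 593.7, -137.2,  200. ]), array([505. , -57.3, 200. ]), array([ 526.7, -155.5,  200. ])]
anvil [655.3 -75.1 200. ] handle [ 354.  -137.8   95. ]
big dowel diam at z190 50.04031896339404
```

>>> servo_tool(hand=0, plan=[{"dx":-0.0112,"dy":0.0355},{"dx":-0.0112,"dy":0.0355},{"dx":-0.0112,"dy":0.0355},{"dx":-0.0112,"dy":0.0355},{"dx":-0.0112,"dy":0.0355},{"dx":-0.0112,"dy":0.0355},{"dx":-0.0112,"dy":0.0355},{"dx":-0.0112,"dy":0.0355}])

```text
schema error: expected keys dx, dy, dz, wx, wy, wz
```

>>> servo_tool(plan=[{"dx":-0.0112,"dy":0.0355},{"dx":-0.0112,"dy":0.0355},{"dx":-0.0112,"dy":0.0355},{"dx":-0.0112,"dy":0.0355},{"dz":0.03},{"dz":0.03},{"dz":0.03},{}])

```text
schema error: expected keys dx, dy, dz, wx, wy, wz
```

```bash
python3 - <<'E'
from h import *
np.set_printoptions(precision=3,suppress=True)
a=shot('wrist','w1');o=get_obs();print(o['eef_pos'],o['tcp_rot'],o['qpos'],o['time_s'])
print(camera_params('wrist'))
t=cam('wrist',np.load('pics/w1.npy'))
L=np.array([.312,.95,0]);S=np.array([.95,-.312,0]);c=np.array([528.8,258.2,45])
q=w2px(t,[c+82.5*L+k*S for k in(-60,0,60)]+[c+82.5*L]);print(q)
for u in q: cv2.drawMarker(a,tuple(int(x) for x in u),(255,0,0),0,8)
cv2.imwrite('pics/w1m.png',a[:,:,::-1])
E
```

```text
[190.395 594.868 230.077] [[ 0.305  0.952 -0.   ]
 [ 0.952 -0.305 -0.001]
 [-0.001 -0.    -1.   ]] [ 1.242  0.424  1.63   0.     1.089 -0.019] 0.15
{'fx': 291.7290731506034, 'fy': 291.7290731506034, 'cx': 254.46622987332407, 'cy': 188.80704911815835, 'distortion': array([-0.05,  0.  ,  0.  ,  0.  ,  0.  ]), 'tool_from_camera': array([[   1.   ,    0.   ,   -0.   ,    0.035],
       [  -0.   ,    0.957,    0.289,  -80.36 ],
       [   0.   ,   -0.289,    0.957, -152.817],
       [   0.   ,    0.   ,    0.   ,    1.   ]])}
[[170.537 394.546]
 [173.939 419.833]
 [177.129 442.752]
 [173.939 419.833]]
```

View pics/w1m.png

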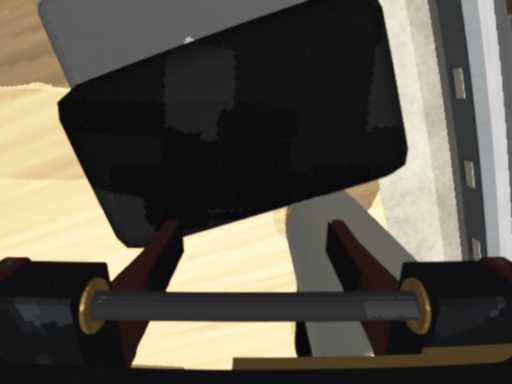

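The wrist view at the start only shows the press and the fingers, because the moves were refused for missing keys. I'll resend them with all six.

>>> servo_tool(hand=0, plan=[{"dx":-0.0112,"dy":0.0355,"dz":0,"wx":0,"wy":0,"wz":0},{"dx":-0.0112,"dy":0.0355,"dz":0,"wx":0,"wy":0,"wz":0},{"dx":-0.0112,"dy":0.0355,"dz":0,"wx":0,"wy":0,"wz":0},{"dx":-0.0112,"dy":0.0355,"dz":0,"wx":0,"wy":0,"wz":0},{"dx":-0.0112,"dy":0.0355,"dz":0,"wx":0,"wy":0,"wz":0},{"dx":-0.0112,"dy":0.0355,"dz":0,"wx":0,"wy":0,"wz":0},{"dx":-0.0112,"dy":0.0355,"dz":0,"wx":0,"wy":0,"wz":0},{"dx":-0.0112,"dy":0.0355,"dz":0,"wx":0,"wy":0,"wz":0}])

```text
time_s: 0.82
eef_pos: [434.8, 422.0, 230.5]
tcp_rot: [[0.305, 0.952, -0.0], [0.952, -0.305, -0.0], [-0.0, -0.0, -1.0]]
wrist_force: [0.2, 1.0, 0.1]
gripper_width: 0.999
```

>>> servo_tool(plan=[{"dx":-0.0112,"dy":0.0355,"dz":0,"wx":0,"wy":0,"wz":0},{"dx":-0.0112,"dy":0.0355,"dz":0,"wx":0,"wy":0,"wz":0},{"dx":-0.0112,"dy":0.0355,"dz":0,"wx":0,"wy":0,"wz":0},{"dx":-0.0112,"dy":0.0355,"dz":0,"wx":0,"wy":0,"wz":0},{"dx":0,"dy":0,"dz":0.03,"wx":0,"wy":0,"wz":0},{"dx":0,"dy":0,"dz":0.03,"wx":0,"wy":0,"wz":0},{"dx":0,"dy":0,"dz":0.03,"wx":0,"wy":0,"wz":0},{"dx":0,"dy":0,"dz":0,"wx":0,"wy":0,"wz":0}])

```text
time_s: 1.48
eef_pos: [551.9, 334.9, 134.5]
tcp_rot: [[0.306, 0.952, -0.009], [0.952, -0.306, -0.005], [-0.008, -0.007, -1.0]]
wrist_force: [-1.0, -0.2, 0.3]
gripper_width: 0.999
```

```bash
python3 - <<'E'
from h import *
np.set_printoptions(precision=3,suppress=True)
a=shot('wrist','w2');o=get_obs();print(o['eef_pos'],o['tcp_rot'],o['qpos'],o['time_s'])
t=cam('wrist',np.load('pics/w2.npy'))
L=np.array([.312,.95,0]);S=np.array([.95,-.312,0]);c=np.array([528.8,258.2,45])
q=w2px(t,[c+87.5*L+k*S for k in(-62,0,62)]);print(q)
for u in q: cv2.drawMarker(a,tuple(int(x) for x in u),(255,0,0),0,8)
cv2.imwrite('pics/w2m.png',a[:,:,::-1])
E
```

```text
[553.197 335.908 137.5  ] [[ 0.305  0.952 -0.006]
 [ 0.952 -0.305 -0.004]
 [-0.005 -0.005 -1.   ]] [ 0.527  0.568  1.632 -0.     0.949 -0.733] 1.5333
[[264.937 127.684]
 [263.738 199.537]
 [262.649 262.073]]
```

View pics/w2m.png

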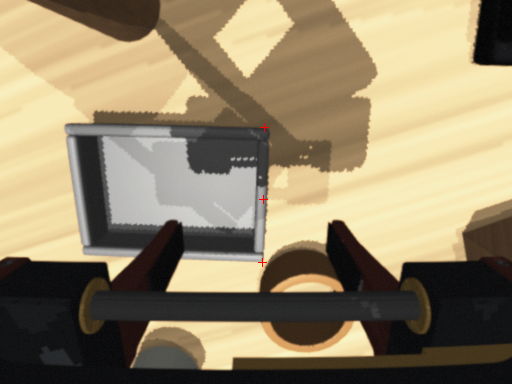

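The wrist view shows the bin. Its near-right rim runs from (268,127) to (263,258), and the projected marks lie on it, so I'll descend, grip and check.

>>> servo_tool(plan=[{"dx":0,"dy":0,"dz":0.03,"wx":0,"wy":0,"wz":0},{"dx":0,"dy":0,"dz":0.03,"wx":0,"wy":0,"wz":0},{"dx":0,"dy":0,"dz":0.03,"wx":0,"wy":0,"wz":0},{"dx":0,"dy":0,"dz":0.02,"wx":0,"wy":0,"wz":0},{"dx":0,"dy":0,"dz":0,"wx":0,"wy":0,"wz":0},{"dx":0,"dy":0,"dz":0,"wx":0,"wy":0,"wz":0}])

```text
time_s: 2.03
eef_pos: [555.6, 337.9, 31.7]
tcp_rot: [[0.304, 0.953, 0.0], [0.953, -0.304, 0.0], [0.0, 0.0, -1.0]]
wrist_force: [1.1, 0.3, 1.2]
gripper_width: 1.009
```

>>> servo_tool(hand=1, plan=[{"dx":0,"dy":0,"dz":0,"wx":0,"wy":0,"wz":0},{"dx":0,"dy":0,"dz":0,"wx":0,"wy":0,"wz":0},{"dx":0,"dy":0,"dz":0,"wx":0,"wy":0,"wz":0},{"dx":0,"dy":0,"dz":0,"wx":0,"wy":0,"wz":0},{"dx":0,"dy":0,"dz":0,"wx":0,"wy":0,"wz":0},{"dx":0,"dy":0,"dz":0,"wx":0,"wy":0,"wz":0},{"dx":0,"dy":0,"dz":0,"wx":0,"wy":0,"wz":0},{"dx":0,"dy":0,"dz":0,"wx":0,"wy":0,"wz":0}])

```text
time_s: 2.7
eef_pos: [555.2, 337.3, 30.7]
tcp_rot: [[0.305, 0.952, -0.0], [0.952, -0.305, -0.0], [-0.0, -0.0, -1.0]]
wrist_force: [-0.4, -0.0, 0.1]
gripper_width: 0.434
```

>>> servo_tool(plan=[{"dx":0,"dy":0,"dz":0,"wx":0,"wy":0,"wz":0},{"dx":0,"dy":0,"dz":0,"wx":0,"wy":0,"wz":0},{"dx":0,"dy":0,"dz":0,"wx":0,"wy":0,"wz":0},{"dx":0,"dy":0,"dz":0,"wx":0,"wy":0,"wz":0},{"dx":0,"dy":0,"dz":0,"wx":0,"wy":0,"wz":0},{"dx":0,"dy":0,"dz":0,"wx":0,"wy":0,"wz":0}])

```text
time_s: 3.2
eef_pos: [555.1, 337.4, 30.6]
tcp_rot: [[0.305, 0.952, -0.0], [0.952, -0.305, -0.0], [-0.0, -0.0, -1.0]]
wrist_force: [-1.4, 0.1, 0.8]
gripper_width: 0.112
```

>>> servo_tool(plan=[{"dx":0,"dy":0,"dz":0,"wx":0,"wy":0,"wz":-4},{"dx":0,"dy":0,"dz":0,"wx":0,"wy":0,"wz":-4},{"dx":0,"dy":0,"dz":0,"wx":0,"wy":0,"wz":-4},{"dx":0,"dy":0,"dz":0,"wx":0,"wy":0,"wz":-4},{"dx":0,"dy":0,"dz":0,"wx":0,"wy":0,"wz":-4},{"dx":0,"dy":0,"dz":0,"wx":0,"wy":0,"wz":-4},{"dx":0,"dy":0,"dz":0,"wx":0,"wy":0,"wz":-4},{"dx":0,"dy":0,"dz":0,"wx":0,"wy":0,"wz":-2}])

```text
time_s: 3.87
eef_pos: [554.8, 337.2, 30.6]
tcp_rot: [[-0.215, 0.977, -0.001], [0.977, 0.215, -0.0], [-0.0, -0.001, -1.0]]
wrist_force: [-2.2, -0.3, 0.7]
gripper_width: 0.113
```

>>> servo_tool(plan=[{"dx":-0.0194,"dy":-0.0096,"dz":0,"wx":0,"wy":0,"wz":0},{"dx":-0.0194,"dy":-0.0096,"dz":0,"wx":0,"wy":0,"wz":0},{"dx":-0.0194,"dy":-0.0096,"dz":0,"wx":0,"wy":0,"wz":0},{"dx":-0.0194,"dy":-0.0096,"dz":0,"wx":0,"wy":0,"wz":0},{"dx":-0.0194,"dy":-0.0096,"dz":0,"wx":0,"wy":0,"wz":0},{"dx":-0.0194,"dy":-0.0096,"dz":0,"wx":0,"wy":0,"wz":0},{"dx":-0.0194,"dy":-0.0096,"dz":0,"wx":0,"wy":0,"wz":0},{"dx":-0.0194,"dy":-0.0096,"dz":0,"wx":0,"wy":0,"wz":0}])

```text
time_s: 4.53
eef_pos: [513.0, 168.6, 30.8]
tcp_rot: [[-0.213, 0.977, 0.001], [0.977, 0.213, 0.0], [0.0, 0.001, -1.0]]
wrist_force: [0.2, 0.2, -1.5]
gripper_width: 0.108
```

>>> servo_tool(plan=[{"dx":-0.0194,"dy":-0.0096,"dz":0,"wx":0,"wy":0,"wz":0},{"dx":-0.0194,"dy":-0.0096,"dz":0,"wx":0,"wy":0,"wz":0},{"dx":0,"dy":0,"dz":0,"wx":0,"wy":0,"wz":0},{"dx":0,"dy":0,"dz":0,"wx":0,"wy":0,"wz":0}])

```text
time_s: 4.87
eef_pos: [502.3, 126.6, 30.7]
tcp_rot: [[-0.211, 0.978, -0.001], [0.978, 0.211, -0.0], [-0.0, -0.001, -1.0]]
wrist_force: [-0.4, -0.6, -2.5]
gripper_width: 0.109
```

```bash
python3 - <<'E'
from h import *
a=shot('top','t3')
print(get_obs()['eef_pos'])
cv2.imwrite('pics/t3c.png',cv2.resize(a[144:272,144:400,::-1],(800,400),interpolation=cv2.INTER_CUBIC))
E
```

```text
[502.52652675 127.0870704   30.66224368]
```

View pics/t3c.png

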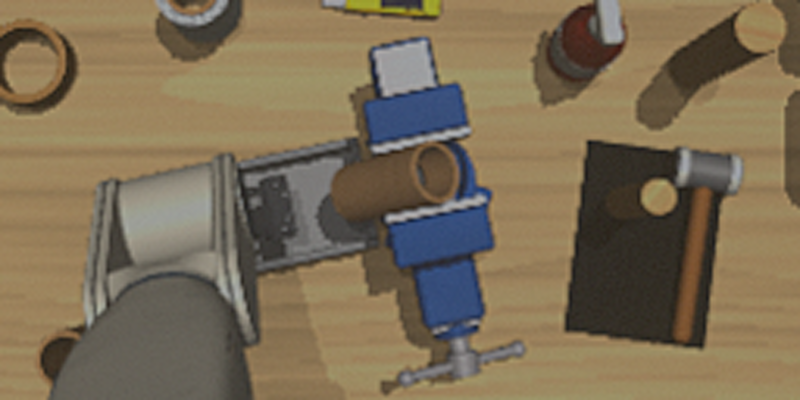

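The bin sits under the low end, centred on the core axis: its edges run (240,160)–(355,140) and (258,270)–(378,245). Next I'll release it and go to the dowel.

>>> servo_tool(hand=0, plan=[{"dx":0,"dy":0,"dz":0,"wx":0,"wy":0,"wz":0},{"dx":0,"dy":0,"dz":0,"wx":0,"wy":0,"wz":0},{"dx":0,"dy":0,"dz":0,"wx":0,"wy":0,"wz":0},{"dx":0,"dy":0,"dz":0,"wx":0,"wy":0,"wz":0},{"dx":0,"dy":0,"dz":0,"wx":0,"wy":0,"wz":0}])

```text
time_s: 5.33
eef_pos: [502.8, 127.7, 30.7]
tcp_rot: [[-0.213, 0.977, 0.0], [0.977, 0.213, 0.0], [-0.0, 0.0, -1.0]]
wrist_force: [-0.1, -0.5, 0.0]
gripper_width: 0.451
```

>>> servo_tool(plan=[{"dx":0,"dy":0,"dz":-0.02,"wx":0,"wy":0,"wz":0},{"dx":0,"dy":0,"dz":-0.035,"wx":0,"wy":0,"wz":0},{"dx":0,"dy":0,"dz":-0.035,"wx":0,"wy":0,"wz":0},{"dx":0,"dy":0,"dz":-0.035,"wx":0,"wy":0,"wz":0},{"dx":0,"dy":0,"dz":-0.035,"wx":0,"wy":0,"wz":6},{"dx":0,"dy":0,"dz":-0.035,"wx":0,"wy":0,"wz":6},{"dx":0,"dy":0,"dz":-0.035,"wx":0,"wy":0,"wz":6},{"dx":0,"dy":0,"dz":-0.035,"wx":0,"wy":0,"wz":6}])

```text
time_s: 6.0
eef_pos: [502.1, 127.4, 297.6]
tcp_rot: [[0.209, 0.978, 0.0], [0.978, -0.209, 0.0], [0.0, 0.0, -1.0]]
wrist_force: [-0.2, -0.2, 0.6]
gripper_width: 0.996
```

>>> servo_tool(plan=[{"dx":0,"dy":0,"dz":-0.005,"wx":0,"wy":0,"wz":7},{"dx":0,"dy":0,"dz":0,"wx":0,"wy":0,"wz":7},{"dx":0,"dy":0,"dz":0,"wx":0,"wy":0,"wz":7},{"dx":0,"dy":0,"dz":0,"wx":0,"wy":0,"wz":7},{"dx":0,"dy":0,"dz":0,"wx":0,"wy":0,"wz":7},{"dx":0,"dy":0,"dz":0,"wx":0,"wy":0,"wz":7},{"dx":0,"dy":0,"dz":0,"wx":0,"wy":0,"wz":7},{"dx":0,"dy":0,"dz":0,"wx":0,"wy":0,"wz":7}])

```text
time_s: 6.67
eef_pos: [502.4, 127.5, 300.7]
tcp_rot: [[0.928, 0.373, -0.0], [0.373, -0.928, -0.0], [-0.0, 0.0, -1.0]]
wrist_force: [-0.3, -0.1, -0.6]
gripper_width: 1.001
```

>>> servo_tool(plan=[{"dx":0,"dy":0,"dz":0,"wx":0,"wy":0,"wz":7},{"dx":0,"dy":0,"dz":0,"wx":0,"wy":0,"wz":3},{"dx":0,"dy":0,"dz":0,"wx":0,"wy":0,"wz":0}])

```text
time_s: 6.92
eef_pos: [502.4, 127.5, 300.6]
tcp_rot: [[0.978, 0.211, -0.0], [0.211, -0.978, -0.0], [-0.0, 0.0, -1.0]]
wrist_force: [1.1, -0.0, 0.2]
gripper_width: 0.998
```

>>> servo_tool(plan=[{"dx":-0.0057,"dy":0.0374,"dz":0,"wx":0,"wy":0,"wz":0},{"dx":-0.0057,"dy":0.0374,"dz":0,"wx":0,"wy":0,"wz":0},{"dx":-0.0057,"dy":0.0374,"dz":0,"wx":0,"wy":0,"wz":0},{"dx":-0.0057,"dy":0.0374,"dz":0,"wx":0,"wy":0,"wz":0},{"dx":-0.0057,"dy":0.0374,"dz":0,"wx":0,"wy":0,"wz":0},{"dx":-0.0057,"dy":0.0374,"dz":0,"wx":0,"wy":0,"wz":0},{"dx":-0.0057,"dy":0.0374,"dz":0,"wx":0,"wy":0,"wz":0},{"dx":-0.0057,"dy":0.0374,"dz":0,"wx":0,"wy":0,"wz":0}])

```text
time_s: 7.58
eef_pos: [521.3, -176.4, 300.8]
tcp_rot: [[0.977, 0.215, 0.0], [0.215, -0.977, -0.0], [0.0, 0.0, -1.0]]
wrist_force: [1.3, 0.8, 0.6]
gripper_width: 0.999
```

>>> servo_tool(plan=[{"dx":-0.0057,"dy":0.0374,"dz":0,"wx":0,"wy":0,"wz":0},{"dx":-0.0057,"dy":0.0374,"dz":0,"wx":0,"wy":0,"wz":0},{"dx":-0.0057,"dy":0.0374,"dz":0,"wx":0,"wy":0,"wz":0},{"dx":-0.0057,"dy":0.0374,"dz":0,"wx":0,"wy":0,"wz":0},{"dx":0,"dy":0,"dz":0,"wx":0,"wy":0,"wz":0},{"dx":0,"dy":0,"dz":0,"wx":0,"wy":0,"wz":0},{"dx":0,"dy":0,"dz":0,"wx":0,"wy":0,"wz":0}])

```text
time_s: 8.17
eef_pos: [530.6, -325.1, 300.2]
tcp_rot: [[0.977, 0.213, -0.001], [0.213, -0.977, 0.001], [-0.001, -0.001, -1.0]]
wrist_force: [0.1, -0.7, 0.3]
gripper_width: 1.004
```

```bash
python3 - <<'E'
from h import *
np.set_printoptions(precision=3,suppress=True)
a=shot('wrist','w4');o=get_obs();print(o['eef_pos'],o['tcp_rot'],o['qpos'],o['time_s'])
t=cam('wrist',np.load('pics/w4.npy'))
q=w2px(t,[[529,-326,194],[531,-328,4]]);print(q)
cv2.imwrite('pics/w4m.png',cv2.resize(a[:,:,::-1],(800,600),interpolation=cv2.INTER_CUBIC))
E
```

```text
[ 530.762 -324.493  300.408] [[ 0.977  0.214 -0.001]
 [ 0.214 -0.977  0.001]
 [-0.001 -0.001 -1.   ]] [-0.568  0.351  1.57   0.     1.222 -0.783] 8.2167
[[253.411 191.231]
 [254.848 156.579]]
```

View pics/w4m.png

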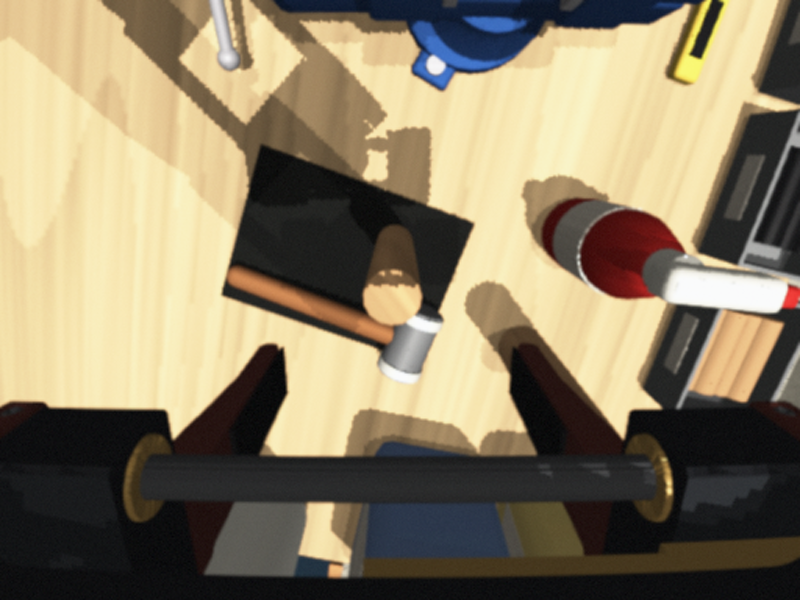

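The dowel top is at (392,298), within 3 mm of the prediction; it stands beside the mallet on the mat and is 36 mm wide, while the other dowel is about 50 mm. I'll descend over it and grip.

>>> servo_tool(plan=[{"dx":-0.0045,"dy":0.0005,"dz":0.03,"wx":0,"wy":0,"wz":0},{"dx":0,"dy":0,"dz":0.03,"wx":0,"wy":0,"wz":0},{"dx":0,"dy":0,"dz":0.03,"wx":0,"wy":0,"wz":0},{"dx":0,"dy":0,"dz":0.03,"wx":0,"wy":0,"wz":0},{"dx":0,"dy":0,"dz":0.03,"wx":0,"wy":0,"wz":0},{"dx":0,"dy":0,"dz":0.0125,"wx":0,"wy":0,"wz":0},{"dx":0,"dy":0,"dz":0,"wx":0,"wy":0,"wz":0},{"dx":0,"dy":0,"dz":0,"wx":0,"wy":0,"wz":0}])

```text
time_s: 8.88
eef_pos: [527.1, -326.3, 138.6]
tcp_rot: [[0.977, 0.214, -0.0], [0.214, -0.977, 0.0], [-0.0, -0.0, -1.0]]
wrist_force: [0.7, -1.2, 0.6]
gripper_width: 0.999
```

>>> servo_tool(hand=1, plan=[{"dx":0,"dy":0,"dz":0,"wx":0,"wy":0,"wz":0},{"dx":0,"dy":0,"dz":0,"wx":0,"wy":0,"wz":0},{"dx":0,"dy":0,"dz":0,"wx":0,"wy":0,"wz":0},{"dx":0,"dy":0,"dz":0,"wx":0,"wy":0,"wz":0},{"dx":0,"dy":0,"dz":0,"wx":0,"wy":0,"wz":0},{"dx":0,"dy":0,"dz":0,"wx":0,"wy":0,"wz":0},{"dx":0,"dy":0,"dz":0,"wx":0,"wy":0,"wz":0},{"dx":0,"dy":0,"dz":0,"wx":0,"wy":0,"wz":0}])

```text
time_s: 9.55
eef_pos: [526.7, -327.2, 138.2]
tcp_rot: [[0.977, 0.212, 0.0], [0.212, -0.977, -0.0], [0.0, 0.0, -1.0]]
wrist_force: [0.5, -0.6, -0.2]
gripper_width: 0.431
```

>>> servo_tool(plan=[{"dx":0,"dy":0,"dz":0,"wx":0,"wy":0,"wz":0},{"dx":0,"dy":0,"dz":0,"wx":0,"wy":0,"wz":0},{"dx":0,"dy":0,"dz":0,"wx":0,"wy":0,"wz":0}])

```text
time_s: 9.8
eef_pos: [526.7, -327.2, 138.2]
tcp_rot: [[0.977, 0.212, -0.0], [0.212, -0.977, -0.0], [-0.0, 0.0, -1.0]]
wrist_force: [-0.6, -0.5, -0.7]
gripper_width: 0.407
```

>>> servo_tool(plan=[{"dx":0,"dy":0,"dz":-0.02,"wx":0,"wy":0,"wz":0},{"dx":0,"dy":0,"dz":-0.034,"wx":0,"wy":0,"wz":0},{"dx":0,"dy":0,"dz":-0.034,"wx":0,"wy":0,"wz":0},{"dx":0,"dy":0,"dz":-0.034,"wx":0,"wy":0,"wz":0},{"dx":0,"dy":0,"dz":-0.034,"wx":0,"wy":0,"wz":0},{"dx":0,"dy":0,"dz":-0.034,"wx":0,"wy":0,"wz":0},{"dx":0,"dy":0,"dz":-0.03,"wx":0,"wy":0,"wz":0},{"dx":0,"dy":0,"dz":0,"wx":5,"wy":0,"wz":0}])

```text
time_s: 10.47
eef_pos: [528.7, -326.6, 366.0]
tcp_rot: [[0.977, 0.214, -0.009], [0.214, -0.974, 0.079], [0.008, -0.079, -0.997]]
wrist_force: [0.9, -0.5, -0.4]
gripper_width: 0.407
```

>>> servo_tool(plan=[{"dx":0,"dy":0,"dz":0,"wx":5,"wy":0,"wz":0},{"dx":0,"dy":0,"dz":0,"wx":5,"wy":0,"wz":0},{"dx":0,"dy":0,"dz":0,"wx":5,"wy":0,"wz":0},{"dx":0,"dy":0,"dz":0,"wx":5,"wy":0,"wz":0},{"dx":0,"dy":0,"dz":0,"wx":5,"wy":0,"wz":0},{"dx":0,"dy":0,"dz":0,"wx":5,"wy":0,"wz":0},{"dx":0,"dy":0,"dz":0,"wx":5,"wy":0,"wz":0},{"dx":0,"dy":0,"dz":0,"wx":0,"wy":0,"wz":0}])

```text
time_s: 11.13
eef_pos: [526.0, -328.4, 354.6]
tcp_rot: [[0.978, 0.158, -0.139], [0.21, -0.745, 0.633], [-0.004, -0.648, -0.762]]
wrist_force: [-0.8, 0.2, -3.0]
gripper_width: 0.404
```

>>> servo_tool(plan=[{"dx":0.0142,"dy":-0.0153,"dz":0.0129,"wx":0,"wy":0,"wz":0},{"dx":0.0142,"dy":-0.0153,"dz":0.0129,"wx":0,"wy":0,"wz":0},{"dx":0.0142,"dy":-0.0153,"dz":0.0129,"wx":0,"wy":0,"wz":0},{"dx":0.0142,"dy":-0.0153,"dz":0.0129,"wx":0,"wy":0,"wz":0},{"dx":0.0142,"dy":-0.0153,"dz":0.0129,"wx":0,"wy":0,"wz":0},{"dx":0,"dy":0,"dz":0,"wx":0,"wy":0,"wz":0},{"dx":0,"dy":0,"dz":0,"wx":0,"wy":0,"wz":0},{"dx":0,"dy":0,"dz":0,"wx":0,"wy":0,"wz":0}])

```text
time_s: 11.8
eef_pos: [574.7, -214.4, 358.1]
tcp_rot: [[0.977, 0.163, -0.136], [0.213, -0.75, 0.626], [0.0, -0.641, -0.767]]
wrist_force: [0.4, -0.5, -1.7]
gripper_width: 0.408
```

```bash
python3 - <<'E'
from h import *
np.set_printoptions(precision=3,suppress=True)
a=shot('wrist','w5');b=shot('scene','s5');o=get_obs();print(o['eef_pos'],o['tcp_rot'],o['qpos'],o['time_s'],o['wrist_force'],o['gripper_width'])
T=np.load('pics/w5.npy');t=cam('wrist',T);s=cam('scene')
F=T[:,3]+134*T[:,2];print('foot',F,'px wrist',w2px(t,F),'mouth',w2px(t,[551,-105,224.6]),'low',w2px(t,[533.5,-23,125]))
# side by side: wrist crop and scene crop
fs=w2px(s,[F,[551,-105,224.6]]);print(fs)
A=cv2.resize(a[:,:,::-1][:300,120:420],(600,600),interpolation=cv2.INTER_CUBIC)
cv2.imwrite('pics/w5c.png',A)
E
```

```text
[ 574.574 -215.076  357.962] [[ 0.977  0.162 -0.136]
 [ 0.211 -0.75   0.627]
 [ 0.    -0.642 -0.767]] [-0.597  0.542  1.303  0.473  1.814 -0.818] 11.9 [-0.098  0.002 -1.76 ] 0.40392111832539634
foot [ 556.391 -130.405  255.298] px wrist [[255.253 181.665]] mouth [[255.276 172.18 ]] low [[255.261 152.556]]
[[226.75  181.522]
 [235.041 182.492]]
```

View pics/w5c.png

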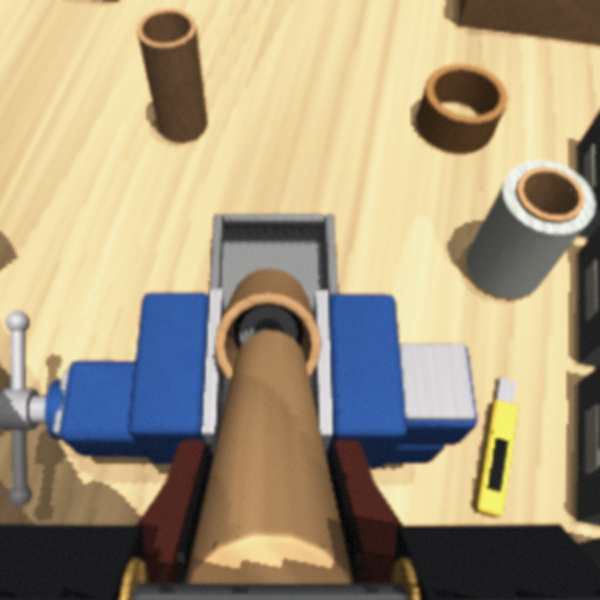

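The wrist view shows the mouth ring centred at crop (268,340), with the dowel foot in line at x≈269 and about 2 mm low. The black plug is visible inside and the bin lies beyond. I'll make the small correction and enter.

>>> servo_tool(plan=[{"dx":-0.0005,"dy":-0.0015,"dz":0.01,"wx":0,"wy":0,"wz":0},{"dx":0,"dy":0,"dz":0.01,"wx":0,"wy":0,"wz":0},{"dx":0,"dy":0,"dz":0.01,"wx":0,"wy":0,"wz":0},{"dx":0,"dy":0,"dz":0.01,"wx":0,"wy":0,"wz":0},{"dx":0,"dy":0,"dz":0.01,"wx":0,"wy":0,"wz":0},{"dx":0,"dy":0,"dz":0.01,"wx":0,"wy":0,"wz":0},{"dx":0,"dy":0,"dz":0,"wx":0,"wy":0,"wz":0},{"dx":0,"dy":0,"dz":0,"wx":0,"wy":0,"wz":0}])

```text
time_s: 12.57
eef_pos: [565.7, -175.0, 312.5]
tcp_rot: [[0.977, 0.162, -0.138], [0.213, -0.748, 0.628], [-0.001, -0.643, -0.766]]
wrist_force: [0.6, -0.1, -1.8]
gripper_width: 0.409
```

>>> servo_tool(plan=[{"dx":0,"dy":0,"dz":0.005,"wx":0,"wy":0,"wz":0},{"dx":0,"dy":0,"dz":0.005,"wx":0,"wy":0,"wz":0},{"dx":0,"dy":0,"dz":0.005,"wx":0,"wy":0,"wz":0},{"dx":0,"dy":0,"dz":0.005,"wx":0,"wy":0,"wz":0},{"dx":0,"dy":0,"dz":0.005,"wx":0,"wy":0,"wz":0},{"dx":0,"dy":0,"dz":0.005,"wx":0,"wy":0,"wz":0},{"dx":0,"dy":0,"dz":0.005,"wx":0,"wy":0,"wz":0}])

```text
time_s: 13.15
eef_pos: [562.0, -154.9, 288.0]
tcp_rot: [[0.977, 0.164, -0.133], [0.212, -0.75, 0.627], [0.003, -0.641, -0.768]]
wrist_force: [-0.2, -10.9, 12.9]
gripper_width: 0.403
```

>>> servo_tool(plan=[{"dx":0,"dy":0,"dz":0.004,"wx":0,"wy":0,"wz":0},{"dx":0,"dy":0,"dz":0.004,"wx":0,"wy":0,"wz":0},{"dx":0,"dy":0,"dz":0.004,"wx":0,"wy":0,"wz":0},{"dx":0,"dy":0,"dz":0.004,"wx":0,"wy":0,"wz":0},{"dx":0,"dy":0,"dz":0.004,"wx":0,"wy":0,"wz":0},{"dx":0,"dy":0,"dz":0.004,"wx":0,"wy":0,"wz":0},{"dx":0,"dy":0,"dz":0.004,"wx":0,"wy":0,"wz":0},{"dx":0,"dy":0,"dz":0,"wx":0,"wy":0,"wz":0}])

```text
time_s: 13.82
eef_pos: [558.0, -136.8, 265.9]
tcp_rot: [[0.977, 0.164, -0.134], [0.211, -0.75, 0.627], [0.002, -0.641, -0.767]]
wrist_force: [0.6, -4.4, 3.5]
gripper_width: 0.405
```

>>> servo_tool(plan=[{"dx":0,"dy":0,"dz":0.003,"wx":0,"wy":0,"wz":0},{"dx":0,"dy":0,"dz":0.003,"wx":0,"wy":0,"wz":0},{"dx":0,"dy":0,"dz":0.003,"wx":0,"wy":0,"wz":0},{"dx":0,"dy":0,"dz":0.003,"wx":0,"wy":0,"wz":0},{"dx":0,"dy":0,"dz":0,"wx":0,"wy":0,"wz":0},{"dx":0,"dy":0,"dz":0,"wx":0,"wy":0,"wz":0}])

```text
time_s: 14.32
eef_pos: [555.4, -128.0, 255.0]
tcp_rot: [[0.977, 0.162, -0.137], [0.213, -0.748, 0.629], [-0.001, -0.643, -0.766]]
wrist_force: [-0.2, 0.2, -1.1]
gripper_width: 0.407
```

```bash
python3 - <<'E'
from h import *
a=shot('wrist','w6');b=shot('scene','s6')
A=cv2.resize(a[:,:,::-1][:220,120:420],(600,440),interpolation=cv2.INTER_CUBIC)
cv2.imwrite('pics/w6c.png',A)
B=cv2.resize(b[130:230,190:370,::-1],(792,440),interpolation=cv2.INTER_CUBIC)
cv2.imwrite('pics/s6c.png',cv2.resize(np.hstack([A[:,100:500],B[:,200:]]),(800,355)))
E
```

```text
(no output)
```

View pics/s6c.png

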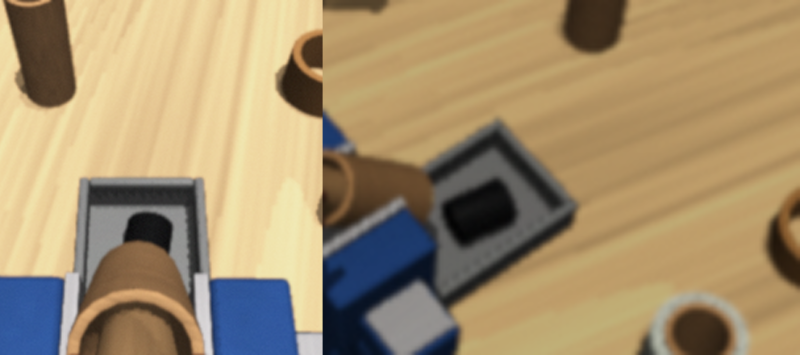

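The plug lies in the bin in both views: the wrist view at (150,230), the scene view at (480,210). I'll withdraw the dowel and take it back to the mat.

>>> servo_tool(plan=[{"dx":0,"dy":0,"dz":-0.01,"wx":0,"wy":0,"wz":0},{"dx":0,"dy":0,"dz":-0.018,"wx":0,"wy":0,"wz":0},{"dx":0,"dy":0,"dz":-0.018,"wx":0,"wy":0,"wz":0},{"dx":0,"dy":0,"dz":-0.018,"wx":0,"wy":0,"wz":0},{"dx":0,"dy":0,"dz":-0.018,"wx":0,"wy":0,"wz":0},{"dx":0,"dy":0,"dz":-0.018,"wx":0,"wy":0,"wz":0},{"dx":0,"dy":0,"dz":-0.018,"wx":0,"wy":0,"wz":0},{"dx":0,"dy":0,"dz":-0.017,"wx":0,"wy":0,"wz":0}])

```text
time_s: 15.08
eef_pos: [574.3, -214.4, 360.4]
tcp_rot: [[0.977, 0.163, -0.136], [0.212, -0.749, 0.628], [0.0, -0.642, -0.767]]
wrist_force: [-0.3, 1.0, -1.5]
gripper_width: 0.403
```

>>> servo_tool(plan=[{"dx":-0.0141,"dy":0.0156,"dz":-0.0129,"wx":0,"wy":0,"wz":0},{"dx":-0.0141,"dy":0.0156,"dz":-0.0129,"wx":0,"wy":0,"wz":0},{"dx":-0.0141,"dy":0.0156,"dz":-0.0129,"wx":0,"wy":0,"wz":0},{"dx":-0.0141,"dy":0.0156,"dz":-0.0129,"wx":0,"wy":0,"wz":0},{"dx":-0.0141,"dy":0.0156,"dz":-0.0129,"wx":0,"wy":0,"wz":0},{"dx":0,"dy":0,"dz":0,"wx":-5,"wy":0,"wz":0},{"dx":0,"dy":0,"dz":0,"wx":-5,"wy":0,"wz":0},{"dx":0,"dy":0,"dz":0,"wx":-5,"wy":0,"wz":0}])

```text
time_s: 15.75
eef_pos: [526.5, -328.9, 358.4]
tcp_rot: [[0.978, 0.191, -0.088], [0.21, -0.888, 0.41], [0.0, -0.419, -0.908]]
wrist_force: [0.2, 0.2, -2.0]
gripper_width: 0.407
```

>>> servo_tool(plan=[{"dx":0,"dy":0,"dz":0,"wx":-5,"wy":0,"wz":0},{"dx":0,"dy":0,"dz":0,"wx":-5,"wy":0,"wz":0},{"dx":0,"dy":0,"dz":0,"wx":-5,"wy":0,"wz":0},{"dx":0,"dy":0,"dz":0,"wx":-5,"wy":0,"wz":0},{"dx":0,"dy":0,"dz":0,"wx":-5,"wy":0,"wz":0},{"dx":0,"dy":0,"dz":0,"wx":0,"wy":0,"wz":0},{"dx":0,"dy":0,"dz":0,"wx":0,"wy":0,"wz":0},{"dx":0,"dy":0,"dz":0,"wx":0,"wy":0,"wz":0}])

```text
time_s: 16.42
eef_pos: [526.8, -327.3, 358.6]
tcp_rot: [[0.977, 0.212, -0.0], [0.212, -0.977, 0.002], [0.0, -0.002, -1.0]]
wrist_force: [0.1, 0.3, -1.3]
gripper_width: 0.409
```

```bash
python3 - <<'E'
from h import *
np.set_printoptions(precision=4,suppress=True)
o=get_obs();print(o['eef_pos'],o['tcp_rot'],o['time_s'])
a=shot('wrist','w7');b=shot('scene','s7')
s=cam('scene');T=np.load('pics/w7.npy');F=T[:,3]+134*T[:,2]
q=w2px(s,[F,T[:,3]-56*T[:,2]]);print(q)
x,y=q.mean(0).astype(int)
B=cv2.resize(b[y-55:y+55,x-75:x+75,::-1],(600,440),interpolation=cv2.INTER_CUBIC)
print((q-[x-75,y-55])*4+1.5)
cv2.imwrite('pics/s7c.png',B)
E
```

```text
[ 526.7905 -327.3246  358.5518] [[ 0.9773  0.2118 -0.0003]
 [ 0.2118 -0.9773  0.0021]
 [ 0.0002 -0.0021 -1.    ]] 16.4167
[[157.89   204.052 ]
 [139.7367 166.1814]]
[[341.06   297.708 ]
 [268.4467 146.2255]]
```

View pics/s7c.png

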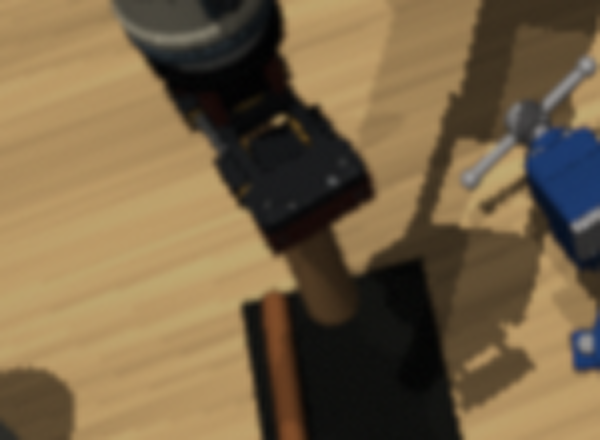

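```bash
python3 - <<'E'
from h import *
for f in('w5','w7'):
    a=cv2.imread(f'pics/{f}.png').astype(int)
    for u in (246,254,262): print(f,u,[int(x) for x in a[150:186,u,2]])
E
```

```text
w5 246 [207, 186, 145, 84, 45, 45, 54, 56, 56, 57, 57, 58, 55, 62, 87, 101, 109, 124, 137, 141, 142, 143, 146, 147, 148, 148, 151, 154, 153, 157, 158, 158, 160, 161, 161, 162]
w5 254 [190, 127, 66, 53, 57, 57, 58, 56, 55, 43, 32, 30, 27, 32, 67, 127, 156, 162, 165, 162, 162, 164, 169, 165, 167, 166, 168, 167, 169, 168, 169, 167, 170, 168, 172, 170]
w5 262 [221, 206, 170, 109, 55, 43, 51, 59, 57, 56, 58, 57, 57, 55, 54, 61, 89, 131, 155, 161, 163, 162, 163, 164, 164, 163, 166, 167, 168, 166, 168, 167, 168, 170, 170, 169]
w7 246 [32, 33, 31, 31, 29, 29, 30, 32, 32, 32, 32, 36, 34, 32, 32, 33, 32, 28, 33, 30, 33, 34, 55, 71, 80, 82, 84, 82, 83, 84, 85, 85, 85, 86, 86, 88]
w7 254 [35, 30, 31, 32, 31, 31, 30, 31, 29, 32, 31, 30, 32, 32, 33, 31, 32, 32, 34, 37, 56, 71, 81, 82, 81, 84, 81, 83, 83, 83, 84, 84, 84, 84, 85, 84]
w7 262 [34, 32, 33, 32, 33, 32, 30, 34, 33, 31, 36, 33, 32, 34, 32, 33, 33, 31, 29, 30, 34, 40, 58, 71, 79, 78, 78, 79, 79, 80, 80, 80, 81, 81, 83, 82]
```

Compared with before the push, the foot edge has moved 6 px in the tool frame. That is about 2° of tilt in the grip or a small slip, so I'll lower most of the way, compensate 2°, then feel for the mat.

>>> servo_tool(plan=[{"dx":0,"dy":0,"dz":0.033,"wx":0,"wy":0,"wz":0},{"dx":0,"dy":0,"dz":0.033,"wx":0,"wy":0,"wz":0},{"dx":0,"dy":0,"dz":0.033,"wx":0,"wy":0,"wz":0},{"dx":0,"dy":0,"dz":0.033,"wx":0,"wy":0,"wz":0},{"dx":0,"dy":0,"dz":0.033,"wx":0,"wy":0,"wz":0},{"dx":0,"dy":0,"dz":0.025,"wx":0,"wy":0,"wz":0},{"dx":0,"dy":0,"dz":0.018,"wx":2,"wy":0,"wz":0},{"dx":0,"dy":0,"dz":0,"wx":0,"wy":0,"wz":0}])

```text
time_s: 17.18
eef_pos: [524.5, -326.9, 145.3]
tcp_rot: [[0.978, 0.21, -0.014], [0.211, -0.977, 0.04], [-0.005, -0.042, -0.999]]
wrist_force: [-1.2, -0.3, -1.8]
gripper_width: 0.403
```

>>> servo_tool(plan=[{"dx":0,"dy":0,"dz":0,"wx":0,"wy":0,"wz":0},{"dx":0,"dy":0,"dz":0.004,"wx":0,"wy":0,"wz":0},{"dx":0,"dy":0,"dz":0.004,"wx":0,"wy":0,"wz":0},{"dx":0,"dy":0,"dz":0,"wx":0,"wy":0,"wz":0},{"dx":0,"dy":0,"dz":0,"wx":0,"wy":0,"wz":0}])

```text
time_s: 17.6
eef_pos: [526.9, -326.9, 143.0]
tcp_rot: [[0.977, 0.212, -0.007], [0.212, -0.977, 0.033], [0.001, -0.034, -0.999]]
wrist_force: [1.0, 0.1, -0.9]
gripper_width: 0.406
```

>>> servo_tool(plan=[{"dx":0,"dy":0,"dz":0.002,"wx":0,"wy":0,"wz":0},{"dx":0,"dy":0,"dz":0.002,"wx":0,"wy":0,"wz":0},{"dx":0,"dy":0,"dz":0,"wx":0,"wy":0,"wz":0},{"dx":0,"dy":0,"dz":0,"wx":0,"wy":0,"wz":0},{"dx":0,"dy":0,"dz":0,"wx":0,"wy":0,"wz":0}])

```text
time_s: 18.02
eef_pos: [526.6, -326.7, 138.2]
tcp_rot: [[0.977, 0.212, -0.007], [0.212, -0.977, 0.034], [0.0, -0.035, -0.999]]
wrist_force: [0.4, 0.2, -1.4]
gripper_width: 0.408
```

>>> servo_tool(plan=[{"dx":0,"dy":0,"dz":0.002,"wx":0,"wy":0,"wz":0},{"dx":0,"dy":0,"dz":0,"wx":0,"wy":0,"wz":0},{"dx":0,"dy":0,"dz":0,"wx":0,"wy":0,"wz":0},{"dx":0,"dy":0,"dz":0,"wx":0,"wy":0,"wz":0}])

```text
time_s: 18.35
eef_pos: [527.0, -327.0, 138.0]
tcp_rot: [[0.977, 0.212, -0.006], [0.212, -0.977, 0.033], [0.001, -0.034, -0.999]]
wrist_force: [-3.4, 1.4, 12.1]
gripper_width: 0.405
```

Contact (12 N) comes at the original height, so the dowel has not slipped. I'll relax and release.

>>> servo_tool(plan=[{"dx":0,"dy":0,"dz":-0.0015,"wx":0,"wy":0,"wz":0},{"dx":0,"dy":0,"dz":0,"wx":0,"wy":0,"wz":0},{"dx":0,"dy":0,"dz":0,"wx":0,"wy":0,"wz":0},{"dx":0,"dy":0,"dz":0,"wx":0,"wy":0,"wz":0}])

```text
time_s: 18.68
eef_pos: [526.9, -326.9, 138.0]
tcp_rot: [[0.977, 0.212, -0.007], [0.212, -0.977, 0.034], [0.0, -0.034, -0.999]]
wrist_force: [-0.6, -0.2, 3.8]
gripper_width: 0.406
```

>>> servo_tool(hand=0, plan=[{"dx":0,"dy":0,"dz":0,"wx":0,"wy":0,"wz":0},{"dx":0,"dy":0,"dz":0,"wx":0,"wy":0,"wz":0},{"dx":0,"dy":0,"dz":0,"wx":0,"wy":0,"wz":0},{"dx":0,"dy":0,"dz":0,"wx":0,"wy":0,"wz":0},{"dx":0,"dy":0,"dz":0,"wx":0,"wy":0,"wz":0},{"dx":0,"dy":0,"dz":0,"wx":0,"wy":0,"wz":0},{"dx":0,"dy":0,"dz":0,"wx":0,"wy":0,"wz":0},{"dx":0,"dy":0,"dz":0,"wx":0,"wy":0,"wz":0}])

```text
time_s: 19.35
eef_pos: [526.6, -326.7, 137.6]
tcp_rot: [[0.977, 0.212, -0.007], [0.212, -0.977, 0.034], [-0.0, -0.035, -0.999]]
wrist_force: [0.1, 0.4, 0.0]
gripper_width: 0.974
```

>>> servo_tool(plan=[{"dx":0,"dy":0,"dz":-0.02,"wx":0,"wy":0,"wz":0},{"dx":0,"dy":0,"dz":-0.035,"wx":0,"wy":0,"wz":0},{"dx":0,"dy":0,"dz":-0.035,"wx":0,"wy":0,"wz":0},{"dx":0,"dy":0,"dz":-0.035,"wx":0,"wy":0,"wz":0},{"dx":0,"dy":0,"dz":-0.035,"wx":0,"wy":0,"wz":0},{"dx":-0.03,"dy":0,"dz":-0.02,"wx":0,"wy":0,"wz":0},{"dx":-0.03,"dy":0,"dz":0,"wx":0,"wy":0,"wz":0},{"dx":-0.03,"dy":0,"dz":0,"wx":0,"wy":0,"wz":0}])

```text
time_s: 20.02
eef_pos: [439.8, -352.4, 319.5]
tcp_rot: [[0.977, 0.213, -0.005], [0.213, -0.976, 0.032], [0.002, -0.032, -0.999]]
wrist_force: [-0.7, -0.3, -0.9]
gripper_width: 1.0
```

>>> servo_tool(plan=[{"dx":-0.03,"dy":0,"dz":0,"wx":0,"wy":0,"wz":0},{"dx":0,"dy":0,"dz":0,"wx":0,"wy":0,"wz":0},{"dx":0,"dy":0,"dz":0,"wx":0,"wy":0,"wz":0}])

```text
time_s: 20.27
eef_pos: [409.8, -358.6, 318.0]
tcp_rot: [[0.978, 0.21, -0.007], [0.21, -0.977, 0.034], [0.001, -0.034, -0.999]]
wrist_force: [0.3, -0.6, 0.2]
gripper_width: 0.997
```

```bash
python3 - <<'E'
from h import *
b=shot('scene','s8')
cv2.imwrite('pics/s8b.png',cv2.resize(b[:,:,::-1],(800,600),interpolation=cv2.INTER_CUBIC))
o=get_obs();print(o['eef_pos'],o['time_s'])
E
```

```text
[ 410.78361498 -358.55525841  317.9672137 ] 20.3167
```

View pics/s8b.png

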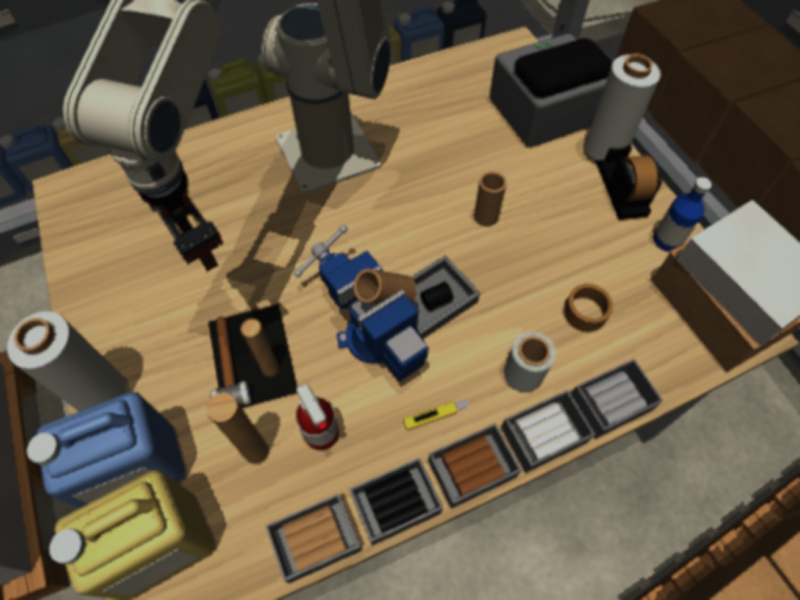

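The dowel stands upright on the mat (top at 252,330), the plug is in the bin (437,293), and the bystanders are where they were. The arm is clear, so I'm handing in.

```bash
python3 -c "
from plant import close_job
print(close_job())"
```

```text
the job is handed in; nothing more can be done
None
```

The plug is in the bin and the dowel stands upright on the tool mat again. I handed the job in at about 20 s with the arm clear of everything.

- **Bin:** I slid it by its rim to under the core's low end, turned in line with the core.
- **Push:** The dowel I used is the 36 mm one from the mat, not the thicker one (about 50 mm) standing near the spray bottle. It went into the mouth at a 40° lean. Pushing took about 17 N until the plug came free, and both the wrist and scene views then showed the plug lying in the bin.
- **Dowel:** It went back to its original spot; contact came at the original height, so it had not slipped in the grip.

The last picture shows the dowel upright, the plug in the bin, and the other things apparently unmoved.

Three things did not go exactly as planned:
- My first two move calls were refused because rows were missing keys; nothing moved.
- The dowel tilted by about 2° in the grip during the push, and I compensated before setting it down.
- Setting the dowel down briefly pressed on the mat with about 12 N.

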